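Clear the keyboard and shut the laptop

ROBOT

A 7-joint arm with a two-finger parallel gripper is mounted at the origin on a cart in front of the work surface, level with it; the furniture and walls round the work are solid. World frame = base frame: x ahead of the robot, y to its left, z up, the work surface at z = 0. Lengths are in mm, angles in rad, forces in N, time in s.
With the tool pointing down it reaches from about 400 to 875 mm from the base axis. Payload 4.4 kg.
Tool frame: the origin (TCP) lies midway between the tips of the shut fingers; the grasp point (between the pads) lies 19 mm behind it (ctrl.grip_point_offset is the distance from the TCP to the grasp point, in mm); z points along the fingers, y is the direction in which the jaws open and shut (so a half turn about z gives the same grasp; the last joint's range is limited). The gripper opens to 85 mm and grips with 20 to 120 N. Pads are 22 mm wide; open, the fingers measure 114 mm over their backs; the gripper's body (76 mm by 85 mm) begins 54 mm behind the grasp point. The pads swing forward as they close: fully open they stand 13 mm farther back than shut.
Start: joints at [-1.391, 0.628, 0.038, 1.517, -0.027, 0.996, -0.02], TCP at [158.141, 630.483, 231.313] pointing down, gripper open.
Joint ranges: [-3.06, 3.06], [-0.37, 2.12], [-1.25, 1.32], [0.18, 2.47], [-1.1, 4.24], [0.23, 1.98], [-2.94, 2.94]. Speed limits (rad/s): [2.57, 2.57, 3.14, 3.14, 3.14, 3.14, 3.14].

INTERFACE

Orientations are given as [roll, pitch, yaw] about the fixed x, y, z axes, in that order (R = Rz(yaw) Ry(pitch) Rx(roll)).
In Python, from cell import ctrl, imaging, models gives the robot as it stands. The module is installed in compiled form; this text tells all that it offers.
- The arm moves only by the tool drive_tool, never from a script. Its argument "deltas" is text: rows parted by semicolons, each of 5 numbers parted by spaces: the shift along the tool's x, y, z in m, then the turn about the tool's z in degrees, then the finger opening in m, from 0 to 0.0854. A call has 1 to 12 rows; each row is the pose to reach, as a shift and turn from the pose commanded when the call began, along the tool's axes at that moment; what a row does not reach only later rows make up. A row lasts 1/8 s, in which the tool goes at most 62.5 mm and 10.7 degrees, less where a joint would pass 70% of its speed; a pose out of reach is approached as far as the arm can. A call with a gripper value outside its range is refused whole. The fingers move at their own pace and stop on an object; the grip force is fixed at half the most. Time passes only in rows, so rows that repeat a pose let the fingers close. It gives the time, the measured TCP pose, the force and the opening at its end, in the units of the state.
- ctrl.read_state(): the state, without advancing time (a new reading comes with each control period).
- imaging.get_image(name): name is "scene" or "top" or "wrist"; returns a dict with "color" (400x640x3 uint8, red, green, blue), "range_z" (400x640 float32, mm along the optical axis (not along the pixel's ray), 0 where there is no reading), "vfov" (degrees; the focal length in pixels is half the picture's height over the tangent of half this angle, whatever the lens; pixels are square), "cx", "cy" (the principal point, pixels), "extrinsics" (4x4, takes a point from camera to world coordinates). Camera axes: x right, y down, z forward; pixel columns grow to the right and rows downward; lengths in mm; the calibration is good to about 2 mm. A picture is of the moment at which its call begins.
- ctrl.finish_job(): hands the job in, once; it reports no verdict.
Trained networks look in a picture, given as the dict that the camera call returned (one of the last four; its "shot" number tells which), for a name from the list of things; names that differ only in an ending like _2 or _b are one class to them, and where a whole thing is asked for, a point or a joint stands for the part that bears it (a point fixed in the world has none). Each returns a list of dicts, best first, with "score" (0 to 1); they miss things now and then, are a little off and sometimes report something else, mostly with a low value. They report only what shows in the picture. A call takes as long as a camera call.
- models.spot_in(picture, thing): "point" ([column, row] in pixels, amid what is visible of it).
- models.landmark_of(picture, thing): "point" ([column, row] in pixels: a listed point, or the origin of a listed thing).
The state is a dict: "clock": time; "qpos": joint angles; "qd": joint speeds; "tau": joint torques, N m; "eef_pos": TCP position; "tool_rot": TCP orientation; "force": force on the tool from outside, world axes, zero at the start; "torque": the same for the moment, N m; "width": finger opening in mm.
Only numpy, scipy, OpenCV 4.12 (cv2) and the standard library are available. Lean on these libraries where they do the work, as an engineer would, in place of code of your own. Each camera call takes 0.05 s, during which the arm holds its last target.

TASK

A remote control has been left lying across the keyboard of the open laptop at the right-hand end of the desk mat. Take it off and lay it flat, buttons up, on the black desk mat, then gently swing the lid down until the laptop is fully shut. The lid must not come down on the remote or slam, the laptop stays where it stands, and the mug, mouse and earbud case are left alone.

Things in the scene. Friction and masses are not known exactly. Their poses are not given: they have to be found in the camera images.
- laptop: open grey laptop, 1.3 kg, loose on the desk, just right of the mat, turned so that its front faces the right and a little towards the robot. Base 212 mm deep (own x) by 304 mm wide (own y); keyboard surface 11 mm above the desk. Origin: centre of the underside; own -x points to its front (palm rest). The lid's hinge line runs along own y at own x = +0.103, z = 0.012. (Another laptop and remote far on the left are mere clutter)
- laptop_lid (a joint): angle of the laptop lid (rad): 0 = fully shut, flat on the base; pi/2 = upright; it starts between 1.3 and 1.5, so leaning a little over the keyboard. The lid is a 4 mm thick plate reaching 211 mm from the hinge and 304 mm wide; its friction hinge (0.6 N m) lets it stay wherever it is left, so it takes about 2 to 4 N at its free edge to swing. The monitor hangs over the desk behind the lid: there is more room towards the lid's near (own +y) end
- lid_edge (a point): middle of the lid's free edge, on its outer (back) face: the point highest above the desk when the lid stands open, at the front of the laptop when it is shut (then 16 mm above the desk)
- remote: black TV remote control, 172 mm long (own x) x 46 mm wide (own y) x 17 mm thick, 0.11 kg. Origin: centre of its underside; own z points up through the buttons. It starts lying flat on the laptop's keyboard, roughly along the laptop's width. A microphone on a boom hangs over the desk beyond the laptop's far (own -y) end, from 0.49 m above the desk up
- mug: green and white mug, 78 mm wide, 101 mm tall, standing to the right of the laptop; origin: centre of its underside; a bystander
- bud_case: white earbud case, 29 x 60 x 46 mm, standing in front of the monitor, behind the laptop; origin: centre of its underside; a bystander
- mat_spot (a point): point on top of the black desk mat (z = 0.004) near its right-hand end, beside the laptop. The mat is fixed, 4 mm thick. The point's own y axis runs along the mat (leftward), its own x across it (away from the robot): the mat reaches from -205 to +65 mm in x and -90 to +850 mm in y of this point. Bare for 65 mm all round and 90 mm along the mat: the remote fits lengthwise along it
- mouse: red computer mouse, 125 x 59 x 46 mm, on the mat; origin: centre of its underside; a bystander

How it is judged (in metres and radians):
On the way, in this order (a step that is already met when the one before it is completed fails the run):
1. the remote lies flat on the desk mat, released, with the lid still open (x of remote in the frame of mat_spot between -0.205 and 0.065 m and y of remote in the frame of mat_spot between -0.09 and 0.85 m and height (world z) of remote between -0.002 and 0.009 m and angle between remote's own z axis and vertical below 0.1 rad and linear speed of remote below 0.03 m/s and contact force between the fingers and remote below 0.1 N), for 0.2 s.
2. the lid is fully shut (value of joint laptop_lid below 0.035 rad), for 0.2 s.
At the end, for the whole second after the job is handed in: the lid is within 0.035 rad (about 7 mm at its edge) of fully shut; the remote lies flat and buttons up (within 0.1 rad), at rest, with its centre over the desk mat and its underside less than 9 mm above the desk; the laptop is at rest (value of joint laptop_lid below 0.035 rad and x of remote in the frame of mat_spot between -0.205 and 0.065 m and y of remote in the frame of mat_spot between -0.09 and 0.85 m and height (world z) of remote between -0.002 and 0.009 m and angle between remote's own z axis and vertical below 0.1 rad and linear speed of each of remote, laptop below 0.03 m/s); the robot touches nothing.
It fails at once if the lid comes down on the remote while it lies on the laptop (contact force between laptop_lid and remote above 4 N and height (world z) of remote below 0.03 m).
It fails at once if the lid slams (turns shut faster than 2.5 rad/s) (velocity of joint laptop_lid below -2.5 rad/s).
It fails at once if the laptop is shifted more than 50 mm (distance of laptop from where it was at the start of the episode above 0.05 m).
It fails at once if a bystander (mug, mouse, earbud case) is moved more than 30 mm (distance of any of mug, mouse, bud_case from where it was at the start of the episode above 0.03 m).
It also fails if it takes over 58 s, if anything falls off the work surface, if the arm or the gripper's body presses on something with over 40 N, if the wrist force passes 120 N, or if a joint passes its speed limit or range.

## Working session

There is one attempt and no reset: what is moved stays moved. The work goes in short steps, Python scripts to look and compute and a tool call to move; the robot and the scene stay as the last step left them, time stands still between calls to the robot, and variables do not carry over. Pictures are saved under pics/ and viewed, and the job is handed in when it is done.

Besides the shell and the picture viewer there is one more tool, called after "Request:" by a JSON object that holds its "fn" and its "kwargs". drive_tool: Moves the arm, as the interface text tells. Its arguments: {"type":"object","properties":{"deltas":{"type":"string"}},"required":["deltas"]}

```bash
mkdir -p pics; cat > h.py <<'E'
import numpy as np, cv2
from cell import ctrl, imaging, models
def shot(name,fn):
    p=imaging.get_image(name); cv2.imwrite('pics/'+fn,p['color'][:,:,::-1]); return p
def px2w(p,u,v,z=None,d=None):
    H=p['color'].shape[0]; f=H/2/np.tan(np.radians(p['vfov'])/2)
    r=np.array([(u-p['cx'])/f,(v-p['cy'])/f,1.]); T=np.array(p['extrinsics'])
    if z is not None:
        w=T[:3,:3]@r; s=(z-T[2,3])/w[2]; return T[:3,3]+s*w
    if d is None: d=p['range_z'][int(round(v)),int(round(u))]
    return T[:3,:3]@(r*d)+T[:3,3]
def cloud(p):
    H,W=p['range_z'].shape; f=H/2/np.tan(np.radians(p['vfov'])/2)
    u,v=np.meshgrid(np.arange(W),np.arange(H)); d=p['range_z']
    c=np.stack([(u-p['cx'])/f*d,(v-p['cy'])/f*d,d],-1); T=np.array(p['extrinsics'])
    w=c@T[:3,:3].T+T[:3,3]; w[d<=0]=np.nan; return w
def w2px(p,w):
    H=p['color'].shape[0]; f=H/2/np.tan(np.radians(p['vfov'])/2);T=np.array(p['extrinsics'])
    c=T[:3,:3].T@(np.array(w)-T[:3,3]); return c[0]/c[2]*f+p['cx'],c[1]/c[2]*f+p['cy']
E
python3 - <<'E'
from h import *
print(ctrl.read_state())
for n in ['scene','top','wrist']:
    p=shot(n,n+'0.png'); print(n,np.round(p['extrinsics'],2).tolist(),p['vfov'])
    for t in ['laptop','remote','mug','bud_case','mouse','lid_edge','mat_spot']:
        for r in models.landmark_of(p,t)[:2]:
            u,v=r['point']
            z=4 if t=='mat_spot' else 11 if t=='remote' else None
            try: print(t,r['score'],np.round(r['point']),np.round(px2w(p,u,v,z)))
            except Exception as e: print(t,r,e)
E
```

```text
{'clock': 0.0, 'qpos': array([-1.39081949,  0.62933007,  0.03842722,  1.51836629, -0.02700167,
        0.99631039, -0.02001089]), 'qd': array([ 0.0006813 , -0.00140424,  0.00069544, -0.00014712,  0.00073336,
        0.00024529,  0.00114505]), 'tau': array([-1.59402844e-04, -5.63401330e+01,  1.22625522e+00, -1.93434638e+01,
        1.09899830e-02,  1.08120116e-02, -3.22225937e-06]), 'eef_pos': array([157.96185966, 629.86756181, 230.39977973]), 'tool_rot': array([-3.13969610e+00,  1.42433681e-05,  2.89581599e+00]), 'force': array([-0.47499461, -0.79563   ,  0.79376318]), 'torque': array([-0.01455207, -0.00788345,  0.04005405]), 'width': 85.32521799669702}
scene [[0.43, -0.65, 0.62, -175.58], [-0.9, -0.33, 0.28, -430.25], [0.02, -0.68, -0.73, 806.27], [0.0, 0.0, 0.0, 1.0]] 56.52554158373375
laptop 0.91 [334. 191.] [ 532. -154.   10.]
laptop 0.26 [314. 130.] [546. -81. 198.]
remote 0.75 [358. 198.] [ 537. -227.   11.]
remote 0.72 [253. 158.] [551. 139.  11.]
bud_case 0.82 [250. 158.] [546. 148.   8.]
mouse 0.81 [170. 206.] [255. 211.  39.]
lid_edge 0.78 [315. 131.] [537. -87. 205.]
mat_spot 0.67 [227. 185.] [416. 147.   4.]
top [[-0.0, -0.99, 0.11, 324.38], [-1.0, 0.0, -0.0, -139.15], [0.0, -0.11, -0.99, 1108.44], [0.0, 0.0, 0.0, 1.0]] 53.11700329550505
laptop 0.93 [321. 165.] [ 535. -147.   18.]
laptop 0.59 [296. 154.] [526. -89. 196.]
remote 0.85 [350. 166.] [ 534. -228.   11.]
mug 0.82 [443. 138.] [ 595. -469.   81.]
bud_case 0.71 [215. 159.] [552. 142.  27.]
mouse 0.65 [182. 258.] [284. 220.  41.]
lid_edge 0.79 [298. 153.] [527. -95. 212.]
mat_spot 0.88 [218. 207.] [421. 138.   4.]
mat_spot 0.55 [348. 164.] [ 539. -224.    4.]
wrist [[0.24, 0.93, 0.27, 88.43], [0.97, -0.23, -0.07, 646.52], [0.0, 0.28, -0.96, 373.94], [0.0, 0.0, 0.0, 1.0]] 64.53859022441593
mouse 0.88 [ 62. 328.] [128. 562. 297.]
```

View pics/scene0.png

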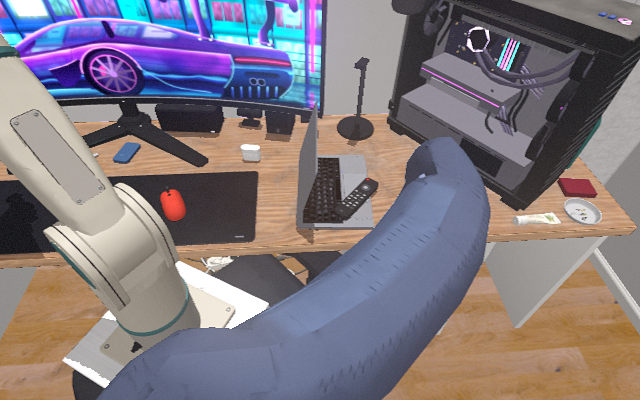

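View pics/top0.png

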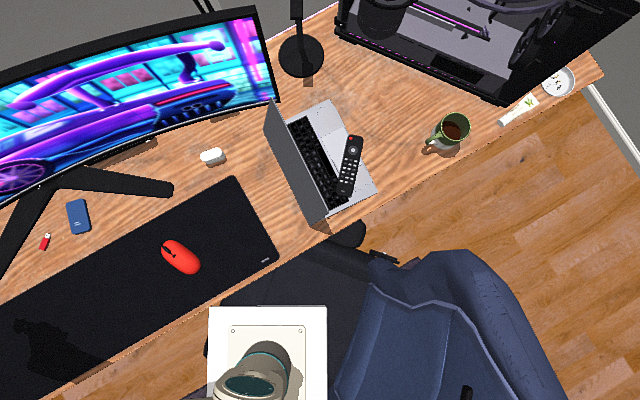

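View pics/wrist0.png

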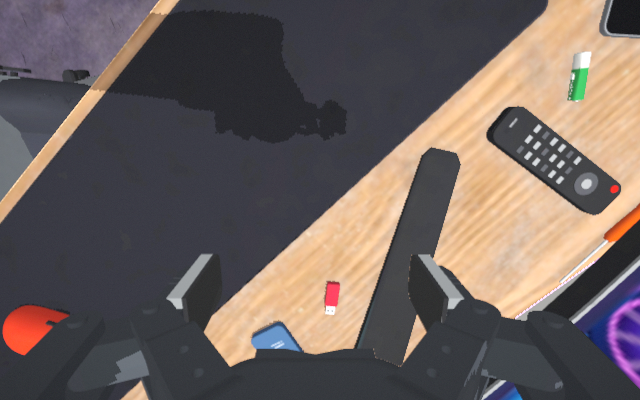

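```bash
cat > m.py <<'E'
from h import *
p=shot('top','top1.png'); W=cloud(p); C=p['color'].astype(int)
z=W[...,2]
# remote: black pixels at height 11..40 near
rm=(abs(W[...,0]-540)<130)&(W[...,1]<-170)&(W[...,1]>-290)&(z>21)&(z<36)
ys,xs=np.nonzero(rm); print('remote n',len(xs))
P=W[rm]; r=cv2.minAreaRect(P[:,:2].astype(np.float32)); print('remote rect',r, 'z',np.median(P[:,2]))
print(np.round(cv2.boxPoints(r)))
# lid
lm=(W[...,0]>350)&(W[...,0]<720)&(W[...,1]<-20)&(W[...,1]>-190)&(z>50)&(z<225)
P=W[lm]; c=P.mean(0); u,s,vt=np.linalg.svd(P-c,full_matrices=False); print('lid n',len(P),c,'normal',vt[2],s/np.sqrt(len(P)),'zmax',np.percentile(P[:,2],99.5))
t=P[P[:,2]>195]; print('top edge',np.round(t.min(0)),np.round(t.max(0)),np.round(cv2.boxPoints(cv2.minAreaRect(t[:,:2].astype(np.float32)))))
bm=(W[...,0]>350)&(W[...,0]<720)&(W[...,1]<-60)&(W[...,1]>-350)&(z>6)&(z<20)
r=cv2.minAreaRect(W[bm][:,:2].astype(np.float32)); print('base',r,np.round(cv2.boxPoints(r)))
for a,b in [(265,15),(275,100),(300,40),(295,10),(350,230),(410,255),(440,280),(400,290),(450,130)]: print((a,b),np.round(W[b,a]))
for a,b in [(278,255),(236,178),(0,300)]: print('mat',np.round(px2w(p,a,b,4)))
E
python3 m.py; python3 - <<'E'
import cv2
i=cv2.imread('pics/top0.png')[70:270,180:480]; cv2.imwrite('pics/crop0.png',cv2.resize(i,None,fx=2.6,fy=2.6,interpolation=cv2.INTER_CUBIC))
E
```

```text
remote n 1012
remote rect ((534.0033569335938, -225.32598876953125), (45.97655487060547, 171.9271697998047), 77.22216796875) z 27.131492471889715
[[ 445. -229.]
 [ 613. -267.]
 [ 623. -222.]
 [ 455. -184.]]
lid n 2471 [514.23947345 -83.49197253 151.24715439] normal [-0.41299492  0.8735903   0.25743968] [88.37636291 49.66632899  3.46326542] zmax 219.47113133060668
top edge [ 387. -162.  195.] [685. -20. 225.] [[ 379. -137.]
 [ 390. -164.]
 [ 685.  -44.]
 [ 674.  -17.]]
base ((563.05078125, -185.00619506835938), (317.9980163574219, 290.19293212890625), 19.44029998779297) [[ 365. -101.]
 [ 461. -375.]
 [ 761. -269.]
 [ 665.    5.]]
(265, 15) [945.   5.  69.]
(275, 100) [665. -36. 173.]
(300, 40) [871. -92.  72.]
(295, 10) [846. -89. 255.]
(350, 230) [ 359. -234.  -75.]
(410, 255) [ 263. -560. -741.]
(440, 280) [ 251. -373.  329.]
(400, 290) [ 210. -334.  139.]
(450, 130) [ 628. -502.   39.]
mat [289. -30.   4.]
mat [502.  89.   4.]
mat [171. 719.   4.]
```

View pics/crop0.png

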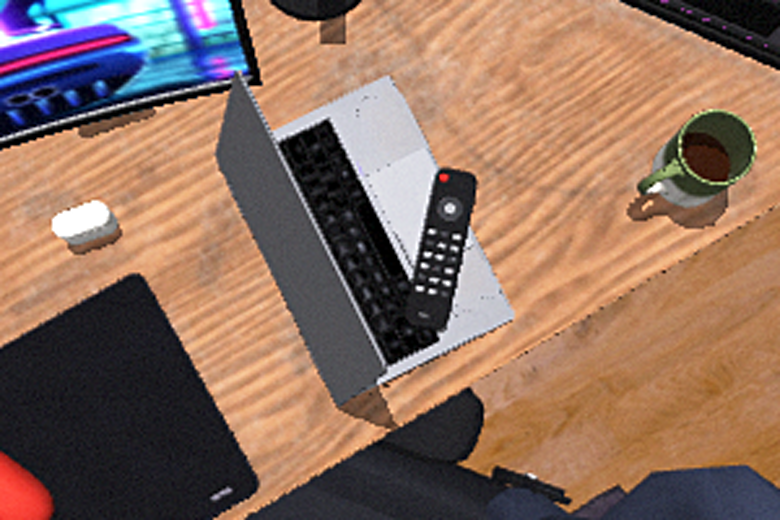

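```bash
python3 - <<'E'
from h import *
for n in ['scene','top']:
    p=imaging.get_image(n); W=cloud(p).reshape(-1,3); W=W[~np.isnan(W[:,0])]
    for y0 in range(-300,700,100):
        m=(abs(W[:,1]-y0)<50)&(W[:,0]>420)&(W[:,2]>60)&(W[:,0]<1200)
        if m.sum():
            q=W[m]; print(n,y0,'minx by z', [(zz,round(q[abs(q[:,2]-zz)<40][:,0].min())) for zz in (100,180,260,340,420,500,600) if (abs(q[:,2]-zz)<40).any()])
q=W[(W[:,0]<420)&(W[:,0]>150)&(W[:,1]<-100)&(W[:,2]>20)]
print('chair',np.round(q.min(0)),np.round(q.max(0)))
h=q[(q[:,2]>100)]; print(h[:,0].max(), h[h[:,0].argmax()])
E
```

```text
scene -300 minx by z [(100, 841), (180, 851), (260, 853), (340, 930), (420, 853), (500, 644)]
scene -200 minx by z [(100, 885), (180, 896), (260, 896), (340, 898), (420, 899), (500, 640)]
scene -100 minx by z [(100, 421), (180, 420), (260, 822), (340, 969), (420, 970)]
scene 0 minx by z [(100, 534), (180, 579), (260, 645), (340, 640), (420, 644), (500, 643)]
scene 100 minx by z [(100, 696), (180, 613), (260, 618), (340, 619), (420, 618), (500, 618)]
scene 200 minx by z [(100, 692), (180, 583), (260, 584), (340, 584), (420, 584), (500, 603)]
scene 300 minx by z [(100, 599), (180, 541), (260, 545), (340, 544), (420, 544)]
scene 400 minx by z [(100, 554), (180, 497), (260, 499), (340, 496), (420, 499)]
scene 500 minx by z [(100, 534), (180, 440), (260, 445), (340, 446), (420, 445)]
scene 600 minx by z [(100, 504), (180, 420), (260, 420), (340, 420), (420, 420)]
top -300 minx by z [(100, 838), (180, 852), (260, 857), (500, 647), (600, 630)]
top -200 minx by z [(100, 882), (180, 900), (500, 644), (600, 628)]
top -100 minx by z [(100, 421), (180, 420), (260, 825)]
top 0 minx by z [(100, 530), (180, 577), (260, 649), (340, 649), (420, 649), (500, 647)]
top 100 minx by z [(180, 620), (260, 623), (340, 622), (420, 622), (500, 620)]
top 200 minx by z [(180, 587), (260, 589), (340, 589), (420, 589), (500, 587)]
top 300 minx by z [(180, 547), (260, 550), (340, 549), (420, 550), (500, 550)]
top 400 minx by z [(180, 503), (260, 504), (340, 504), (420, 505), (500, 534)]
top 500 minx by z [(180, 448), (260, 451), (340, 474), (420, 680)]
top 600 minx by z [(180, 420), (260, 441)]
chair [ 150. -476.   20.] [ 420. -101.  570.]
419.9631446555592 [ 419.96314466 -127.26704163  146.0682379 ]
```

```bash
cat > d.py <<'E'
import sys; from h import *
from scipy.spatial.transform import Rotation as R
# usage: d.py x y z [yaw]  -> tool delta from current measured pose
s=ctrl.read_state(); 
M=R.from_euler('xyz',s['tool_rot']).as_matrix()
print('clk',round(s['clock'],2),'pos',np.round(s['eef_pos'],1),'rot',np.round(s['tool_rot'],3),'q',np.round(s['qpos'],2),'F',np.round(s['force'],1),'w',round(s['width'],1))
for a in sys.argv[1:]:
    v=[float(k) for k in a.split(',')]
    print(a,'->',np.round(M.T@(np.array(v[:3])-s['eef_pos'])/1000,4), 'turn',round(-np.degrees((v[3]-s['tool_rot'][2]+np.pi)%(2*np.pi)-np.pi),1) if len(v)>3 else '')
E
python3 d.py 300,430,300 420,230,300 470,80,300 480,-60,300 480,-200,300 534,-225,300,2.918
```

```text
clk 1.35 pos [158.1 630.5 231.3] rot [ 3.142 -0.     2.896] q [-1.39  0.63  0.04  1.52 -0.03  1.   -0.02] F [ 1.  -0.9  0.5] w 85.5
300,430,300 -> [-0.1864 -0.1599 -0.0687] turn 
420,230,300 -> [-0.3514 -0.3247 -0.0687] turn 
470,80,300 -> [-0.4365 -0.458  -0.0687] turn 
480,-60,300 -> [-0.4802 -0.5914 -0.0687] turn 
480,-200,300 -> [-0.5143 -0.7272 -0.0687] turn 
534,-225,300,2.918 -> [-0.5728 -0.7383 -0.0687] turn -1.3
```

Request:
{"fn": "drive_tool", "kwargs": {"deltas": "-0.02 -0.02 -0.02 0 0.0854; -0.05 -0.045 -0.04 0 0.0854; -0.085 -0.075 -0.069 0 0.0854; -0.12 -0.105 -0.069 0 0.0854; -0.155 -0.135 -0.069 0 0.0854; -0.186 -0.16 -0.069 0 0.0854"}}

```text
clock: 2.1
eef_pos: [300.7, 428.4, 300.7]
tool_rot: [3.141, 0.0, 2.895]
force: [1.7, 0.8, 0.5]
width: 85.1
```

```bash
python3 d.py 420,230,300 470,80,300 480,-60,300 480,-200,300
```

```text
clk 2.1 pos [300.7 428.4 300.7] rot [3.141 0.    2.895] q [-1.06  0.37  0.07  1.78 -0.03  1.    0.34] F [1.7 0.8 0.5] w 85.1
420,230,300 -> [-0.1642 -0.1633  0.0007] turn 
470,80,300 -> [-0.2493 -0.2966  0.0006] turn 
480,-60,300 -> [-0.2932 -0.4299  0.0006] turn 
480,-200,300 -> [-3.273e-01 -5.657e-01  5.000e-04] turn
```

Request:
{"fn": "drive_tool", "kwargs": {"deltas": "-0.035 -0.035 0 0 0.0854; -0.075 -0.075 0 0 0.0854; -0.12 -0.12 0 0 0.0854; -0.164 -0.163 0 0 0.0854; -0.195 -0.21 0 0 0.0854; -0.225 -0.255 0 0 0.0854; -0.25 -0.297 0 0 0.0854; -0.265 -0.34 0 0 0.0854; -0.28 -0.385 0 0 0.0854; -0.293 -0.43 0 0 0.0854; -0.31 -0.48 0 0 0.0854; -0.32 -0.53 0 0 0.0854"}}

```text
clock: 3.6
eef_pos: [481.4, -163.6, 300.5]
tool_rot: [3.142, 0.001, 2.896]
force: [0.3, 0.5, -0.4]
width: 85.5
```

```bash
python3 d.py 534,-225,300,2.918 534,-225,150,2.918 534,-225,14,2.918
```

```text
clk 3.6 pos [ 481.4 -163.6  300.5] rot [3.142e+00 1.000e-03 2.896e+00] q [ 0.06  0.36  0.29  1.82 -0.12  0.98  1.73] F [ 0.3  0.5 -0.4] w 85.5
534,-225,300,2.918 -> [-0.066  -0.0468  0.0006] turn -1.3
534,-225,150,2.918 -> [-0.0658 -0.0468  0.1506] turn -1.3
534,-225,14,2.918 -> [-0.0657 -0.0468  0.2866] turn -1.3
```

Request:
{"fn": "drive_tool", "kwargs": {"deltas": "-0.03 -0.02 0 0 0.0854; -0.066 -0.047 0.02 -1 0.0854; -0.066 -0.047 0.07 -1 0.0854; -0.066 -0.047 0.12 -1 0.0854; -0.066 -0.047 0.16 -1 0.0854; -0.066 -0.047 0.16 -1 0.0854"}}

```text
clock: 4.35
eef_pos: [531.5, -222.6, 137.7]
tool_rot: [3.141, -0.007, 2.913]
force: [-0.5, 0.2, 0.8]
width: 85.7
```

```bash
python3 - <<'E'
from h import *
p=shot('wrist','w2.png'); W=cloud(p); z=W[...,2]
rm=(abs(W[...,0]-540)<110)&(abs(W[...,1]+225)<60)&(z>22)&(z<34)
P=W[rm]; print(len(P)); r=cv2.minAreaRect(P[:,:2].astype(np.float32)); print(r,np.median(P[:,2]))
E
python3 d.py 534,-225,14,2.918; python3 m.py|head -3
```

```text
10803
((532.9613037109375, -226.40951538085938), (46.06875228881836, 172.5072021484375), 77.22840118408203) 27.240737554724205
clk 4.4 pos [ 533.2 -223.4  139.9] rot [ 3.141e+00 -2.000e-03  2.913e+00] q [ 0.2   0.65  0.23  1.81 -0.21  0.7   1.89] F [ 0.3  0.3 -0.1] w 85.1
534,-225,14,2.918 -> [-0.0014 -0.0013  0.1259] turn -0.3
remote n 0
remote rect ((0.0, 0.0), (0.0, 0.0), 0.0) z nan
[[0. 0.]
  return _methods._mean(a, axis=axis, dtype=dtype,
  ret = ret.dtype.type(ret / rcount)
```

View pics/w2.png

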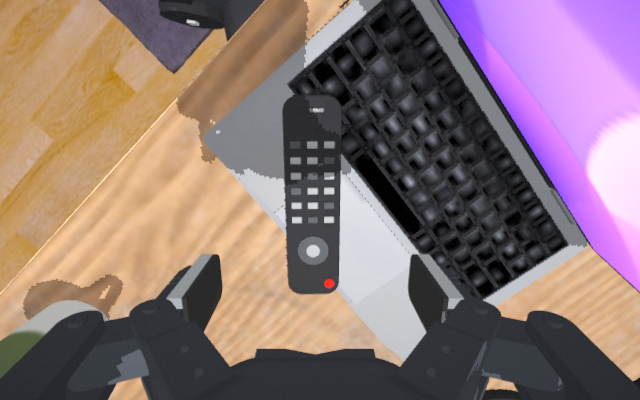

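Request:
{"fn": "drive_tool", "kwargs": {"deltas": "-0.001 -0.003 0.03 0 0.0854; -0.001 -0.003 0.07 0 0.0854; -0.001 -0.003 0.1 0 0.0854; -0.001 -0.003 0.12 0 0.0854; -0.001 -0.003 0.128 0 0.0854; -0.001 -0.003 0.128 0 0.0854; -0.001 -0.003 0.128 0 0.06; -0.001 -0.003 0.128 0 0.04; -0.001 -0.003 0.128 0 0.03; -0.001 -0.003 0.128 0 0.03; -0.001 -0.003 0.128 0 0.03"}}

```text
clock: 5.82
eef_pos: [534.6, -226.9, 13.5]
tool_rot: [-3.142, 0.002, 2.913]
force: [-0.4, 0.7, 6.5]
width: 44.6
```

```bash
python3 d.py; python3 - <<'E'
from h import *
shot('wrist','w3.png')
E
```

```text
clk 5.83 pos [ 534.6 -226.9   13.5] rot [-3.142e+00  2.000e-03  2.913e+00] q [ 0.26  0.85  0.15  1.86 -0.27  0.45  1.94] F [-0.4  0.7  6.5] w 44.6
```

View pics/w3.png

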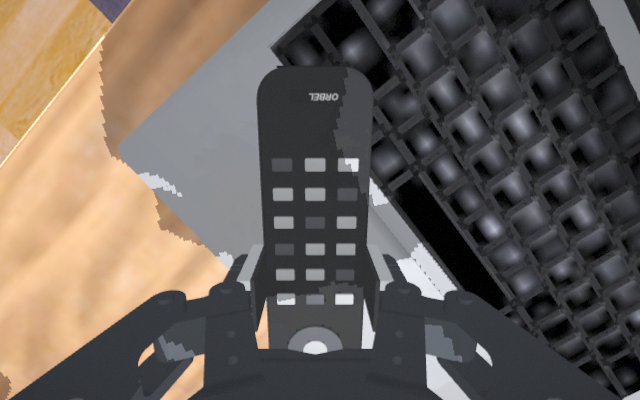

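```bash
python3 d.py 534,-227,290 480,-160,290 450,-60,290 430,40,290 412,138,290,2.08 412,138,30,2.08
```

```text
clk 5.88 pos [ 534.6 -226.9   13.5] rot [3.142e+00 2.000e-03 2.913e+00] q [ 0.26  0.85  0.15  1.86 -0.27  0.45  1.94] F [-0.7  0.7  7.1] w 44.5
534,-227,290 -> [ 1.000e-04 -3.000e-04 -2.765e-01] turn 
480,-160,290 -> [ 0.0678  0.0528 -0.2766] turn 
450,-60,290 -> [ 0.1197  0.1434 -0.2767] turn 
430,40,290 -> [ 0.1618  0.2363 -0.2767] turn 
412,138,290,2.08 -> [ 0.2015  0.3277 -0.2768] turn 47.7
412,138,30,2.08 -> [ 0.2019  0.3276 -0.0168] turn 47.7
```

Request:
{"fn": "drive_tool", "kwargs": {"deltas": "0 0 -0.01 0 0.03; 0 0 -0.03 0 0.03; 0 0 -0.06 0 0.03; 0 0 -0.1 0 0.03; 0 0 -0.14 0 0.03; 0 0 -0.18 0 0.03; 0 0 -0.22 0 0.03; 0 0 -0.26 0 0.03; 0 0 -0.28 0 0.03; 0 0 -0.28 0 0.03"}}

```text
clock: 7.12
eef_pos: [534.4, -227.1, 294.2]
tool_rot: [-3.141, 0.004, 2.913]
force: [-0.7, 0.3, -0.8]
width: 44.0
```

```bash
python3 d.py 480,-160,293 450,-60,293 430,40,293 412,138,293,2.08 412,138,30,2.08;  python3 - <<'E'
from h import *
shot('scene','s3.png')
E
```

```text
clk 7.12 pos [ 534.4 -227.1  294.2] rot [-3.141  0.004  2.913] q [ 0.16  0.47  0.29  1.64 -0.15  1.04  1.84] F [-0.7  0.3 -0.8] w 44.0
480,-160,293 -> [0.0682 0.053  0.0009] turn 
450,-60,293 -> [0.1201 0.1436 0.0007] turn 
430,40,293 -> [0.1622 0.2365 0.0005] turn 
412,138,293,2.08 -> [2.019e-01 3.279e-01 3.000e-04] turn 47.7
412,138,30,2.08 -> [0.2029 0.3279 0.2633] turn 47.7
```

View pics/s3.png

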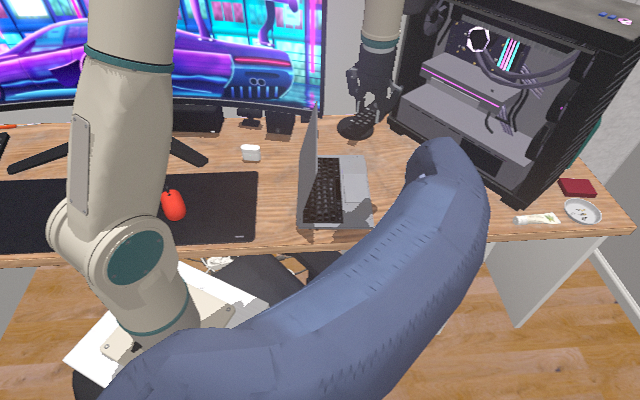

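Request:
{"fn": "drive_tool", "kwargs": {"deltas": "0.02 0.015 0 0 0.03; 0.045 0.035 0 0 0.03; 0.068 0.053 0 0 0.03; 0.09 0.09 0 0 0.03; 0.11 0.125 0 0 0.03; 0.125 0.16 0 5 0.03; 0.145 0.2 0 14 0.03; 0.162 0.236 0 23 0.03; 0.177 0.27 0 32 0.03; 0.19 0.3 0 41 0.03; 0.202 0.328 0 48 0.03; 0.202 0.328 0 48 0.03"}}

```text
clock: 8.68
eef_pos: [409.8, 140.7, 291.0]
tool_rot: [-3.139, -0.001, 2.08]
force: [0.5, 0.3, -2.1]
width: 44.8
```

```bash
python3 d.py 412,138,30,2.08;  python3 - <<'E'
from h import *
p=shot('wrist','w4.png');
for r in models.landmark_of(p,'mat_spot'): print(r, px2w(p,*r['point'],z=4))
W=cloud(p); T=np.array(p['extrinsics'])
f=200/np.tan(np.radians(p['vfov'])/2); print(p['range_z'][60:260:20,320])
zz=W[...,2]; m=(zz>285)&(zz<320)&(p['range_z']<400); print(m.sum())
for v in range(60,340,20): print(v,np.round(W[v,320],1))
E
```

```text
clk 8.68 pos [409.8 140.7 291. ] rot [-3.139e+00 -1.000e-03  2.080e+00] q [-0.67  0.25  0.35  2.01 -0.11  0.9   0.25] F [ 0.5  0.3 -2.1] w 44.8
412,138,30,2.08 -> [-0.0036  0.0013  0.261 ] turn 0.0
{'point': [410.3, 207.2], 'score': 0.26} [555.7336064  152.10976284   4.        ]
[395.1658   120.03719  122.01759  124.198326 127.66005  128.58862
 131.47113  133.63162  135.02995  138.55562 ]
31440
60 [349.5 257.    4.8]
80 [370.5 211.8 305.5]
100 [374.1 205.5 305.5]
120 [377.7 199.  305.4]
140 [381.6 192.2 304. ]
160 [385.5 185.3 305.3]
180 [389.6 178.  304.8]
200 [393.8 170.5 305. ]
220 [398.  163.1 306. ]
240 [402.7 154.7 305.1]
260 [407.7 146.  304.2]
280 [412.3 137.7 305.2]
300 [416.8 129.7 307. ]
320 [422.9 119.  304.7]
```

View pics/w4.png

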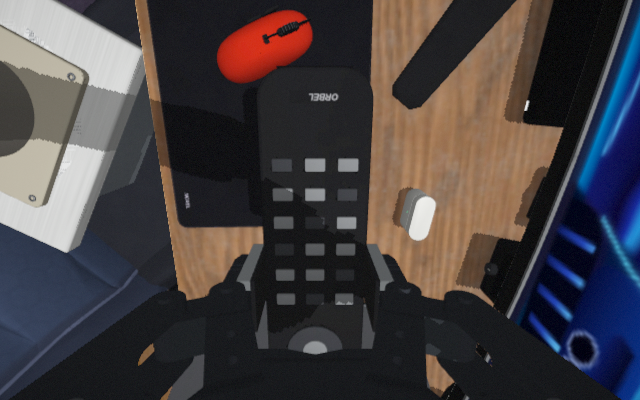

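```bash
python3 - <<'E'
from h import *
p=shot('wrist','w5.png')
for q in [(185,222),(262,226),(371,30),(368,5),(372,60)]: print(q,np.round(px2w(p,*q,z=4)))
a=np.array([-.488,.873]);c=np.array([412,138.])
t=shot('top','t5.png'); im=t['color'][:,:,::-1].copy(); n=np.array([.873,.488])
pts=[w2px(t,[*(c+s*86*a+k*23*n),4]) for s,k in [(1,1),(1,-1),(-1,-1),(-1,1)]]
cv2.polylines(im,[np.array(pts,np.int32)],True,(0,255,0)); cv2.imwrite('pics/t5o.png',im)
print(pts)
im=cv2.imread('pics/top0.png'); cv2.polylines(im,[np.array(pts,np.int32)],True,(0,255,0)); cv2.imwrite('pics/t5p.png',cv2.resize(im[120:300,120:320],None,fx=3,fy=3))
E
```

```text
(185, 222) [286. -27.   4.]
(262, 226) [386.  21.   4.]
(371, 30) [389. 314.   4.]
(368, 5) [372. 335.   4.]
(372, 60) [408. 286.   4.]
[(np.float64(186.28319766264107), np.float64(218.27426940915296)), (np.float64(193.97469713896564), np.float64(232.84879705245365)), (np.float64(249.08832621344098), np.float64(202.27939783790268)), (np.float64(241.2463961237891), np.float64(187.94885529047568))]
```

View pics/t5p.png

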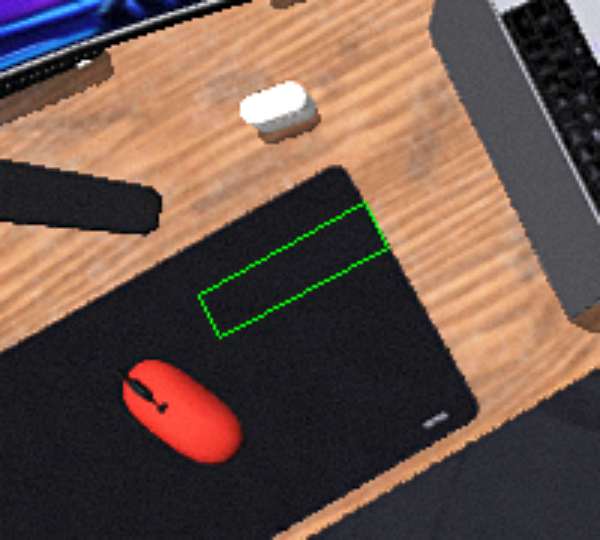

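Request:
{"fn": "drive_tool", "kwargs": {"deltas": "0.006 0 0.03 0 0.03; 0.013 0 0.07 0 0.03; 0.013 0 0.12 0 0.03; 0.013 0 0.17 0 0.03; 0.013 0 0.22 0 0.03; 0.013 0 0.25 0 0.03; 0.013 0 0.265 0 0.03; 0.013 0 0.27 0 0.03; 0.013 0 0.27 0 0.03"}}

```text
clock: 10.0
eef_pos: [405.3, 148.8, 21.8]
tool_rot: [-3.14, 0.001, 2.074]
force: [0.0, -1.1, -1.1]
width: 44.3
```

```bash
python3 d.py 404,152,9;  python3 - <<'E'
from h import *
p=shot('wrist','w6.png'); W=cloud(p)
for v in range(80,340,30): print(v,np.round(W[v,320],1))
for q in [(265,60),(365,60),(230,150)]: print(q,np.round(W[q[1],q[0]],1))
E
```

```text
clk 10.0 pos [405.3 148.8  21.8] rot [-3.140e+00  1.000e-03  2.074e+00] q [-0.61  0.76  0.28  2.26 -0.96  0.23  1.05] F [ 0.  -1.1 -1.1] w 44.3
404,152,9 -> [0.0034 0.0004 0.0128] turn 
80 [366.3 220.3  35.7]
110 [371.7 210.7  35.2]
140 [377.3 200.7  36. ]
170 [383.1 190.2  36.5]
200 [389.3 179.1  36.7]
230 [396.  167.   35.5]
260 [403.1 154.3  35.2]
290 [410.3 141.3  35.8]
320 [418.7 126.3  34.3]
(265, 60) [338.8 218.1   4.7]
(365, 60) [379.6 240.7   3.5]
(230, 150) [341.7 172.1   3.3]
```

View pics/w6.png

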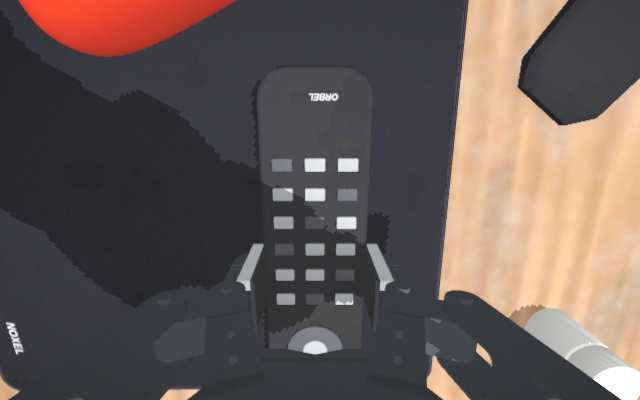

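Request:
{"fn": "drive_tool", "kwargs": {"deltas": "0 0.008 0 0 0.03; 0 0.016 0 0 0.03; 0 0.016 0.004 0 0.03; 0 0.016 0.008 0 0.03; 0 0.016 0.008 0 0.03"}}

```text
clock: 10.68
eef_pos: [418.5, 157.5, 13.9]
tool_rot: [-3.14, -0.0, 2.075]
force: [-0.3, 0.6, -1.1]
width: 44.4
```

```bash
python3 d.py 404,152,9;  python3 - <<'E'
from h import *
print(ctrl.read_state()['qpos'])
p=shot('wrist','w7.png'); W=cloud(p)
for v in range(80,340,30): print(v,np.round(W[v,320],1))
E
```

```text
clk 10.68 pos [418.5 157.5  13.9] rot [-3.14  -0.     2.075] q [-0.63  0.79  0.31  2.23 -0.98  0.27  1.06] F [-0.3  0.6 -1.1] w 44.4
404,152,9 -> [ 0.0022 -0.0153  0.0049] turn 
[-0.63002975  0.79133445  0.30997753  2.22543292 -0.97800707  0.2650615
  1.05764552]
80 [379.5 228.8  27.6]
110 [384.9 219.2  27.2]
140 [390.5 209.1  27.3]
170 [396.3 198.7  29. ]
200 [402.4 187.8  29.4]
230 [409.4 175.4  27.2]
260 [416.1 163.3  28.4]
290 [423.7 149.7  27.5]
320 [431.9 135.1  26.7]
```

Request:
{"fn": "drive_tool", "kwargs": {"deltas": "0 0 0.003 0 0.03; 0 0 0.005 0 0.03; 0 0 0.007 0 0.03; 0 0 0.007 0 0.03"}}

```text
clock: 11.22
eef_pos: [419.1, 157.6, 7.3]
tool_rot: [3.142, -0.0, 2.075]
force: [0.3, -0.8, -0.3]
width: 44.4
```

Request:
{"fn": "drive_tool", "kwargs": {"deltas": "0 0 0.001 0 0.03; 0 0 0.001 0 0.05; 0 0 0.001 0 0.07; 0 0 0.001 0 0.08; 0 0 0 0 0.08; 0 0 -0.03 0 0.08; 0 0 -0.07 0 0.08; 0 0 -0.12 0 0.08; 0 0 -0.12 0 0.08"}}

```text
clock: 12.35
eef_pos: [420.9, 158.2, 129.9]
tool_rot: [3.136, 0.001, 2.076]
force: [-0.0, -0.2, -0.7]
width: 80.0
```

```bash
python3 d.py;  python3 - <<'E'
from h import *
p=shot('wrist','w8.png'); W=cloud(p); z=W[...,2]
m=(z>13)&(z<32)&(abs(W[...,0]-419)<90)&(abs(W[...,1]-157)<100)
P=W[m]; print(len(P),cv2.minAreaRect(P[:,:2].astype(np.float32)),np.median(P[:,2]))
A=np.c_[P[:,:2],np.ones(len(P))]; print(np.linalg.lstsq(A,P[:,2],rcond=None)[0])
E
```

```text
clk 12.35 pos [420.9 158.2 129.9] rot [3.136e+00 1.000e-03 2.076e+00] q [-0.89  0.62  0.7   2.17 -0.74  0.59  0.86] F [-0.  -0.2 -0.7] w 80.0
11066 ((417.15399169921875, 157.1259765625), (46.083229064941406, 171.3256072998047), 28.84122657775879) 21.0489609282193
[ 1.26570927e-03 -1.10721269e-03  2.07852952e+01]
```

View pics/w8.png

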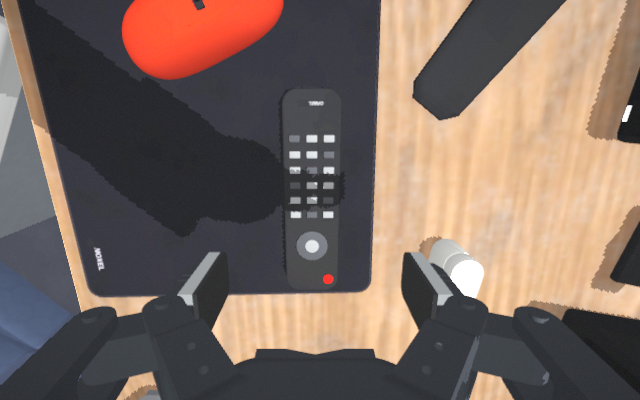

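```bash
cat > lid.py <<'E'
from h import *
def fit(n,fn):
    p=shot(n,fn); W=cloud(p); z=W[...,2]; C=p['color'].astype(int)
    m=(W[...,0]>370)&(W[...,0]<700)&(W[...,1]<0)&(W[...,1]>-190)&(z>60)&(z<230)
    # erode to avoid edges
    m2=cv2.erode(m.astype(np.uint8),np.ones((5,5)))>0
    P=W[m2]; c=np.median(P,0)
    for k in range(5):
        u,s,vt=np.linalg.svd(P-P.mean(0),full_matrices=False); c=P.mean(0); nn=vt[2]; nn=nn*np.sign(nn[1])
        d=(P-c)@nn; P=P[abs(d)<max(3,1.5*d.std())]
    hz=nn[:2]/np.linalg.norm(nn[:2]); th=np.pi/2-np.arctan2(nn[2],np.hypot(*nn[:2]))
    print(n,len(P),'c',np.round(c,1),'n',np.round(nn,3),'ex',np.round(hz,3),'angle',round(th,3),'std',((P-c)@nn).std())
    # hinge line offset: where plane hits z=12
    u0=(c[:2]@hz)+(c[2]-12)*nn[2]/np.hypot(*nn[:2]); print('hinge u (dot ex)',round(u0,1))
    return p,W,m
if __name__=='__main__':
    for n in ['top','scene']:
        p,W,m=fit(n,n+'9.png')
        for r in models.landmark_of(p,'lid_edge')[:2]+models.landmark_of(p,'laptop')[:1]: print(r['score'],np.round(px2w(p,*r['point'])),np.round(px2w(p,*r['point'],z=214)),np.round(px2w(p,*r['point'],z=0)))
        E=W[m]; print('zmax',np.percentile(E[:,2],[95,99]))
E
python3 lid.py
```

```text
top 1444 c [514.1 -82.8 151.6] n [-0.425  0.871  0.248] ex [-0.438  0.899] angle 1.32 std 0.5518814037461166
hinge u (dot ex) -264.0
0.92 [523. -99. 217.] [524. -99. 214.] [572. -89.   0.]
0.78 [ 544. -155.   11.] [ 503. -152.  214.] [ 546. -155.    0.]
zmax [215.52128945 223.5675267 ]
scene 670 c [502.9 -89.7 155.2] n [-0.425  0.871  0.248] ex [-0.439  0.899] angle 1.32 std 0.49417752914263957
hinge u (dot ex) -264.7
0.81 [540. -86. 205.] [529. -91. 214.] [784.  32.   0.]
0.97 [ 545. -145.   12.] [ 362. -217.  214.] [ 556. -140.    0.]
zmax [216.73071014 226.76139288]
```

View pics/scene9.png

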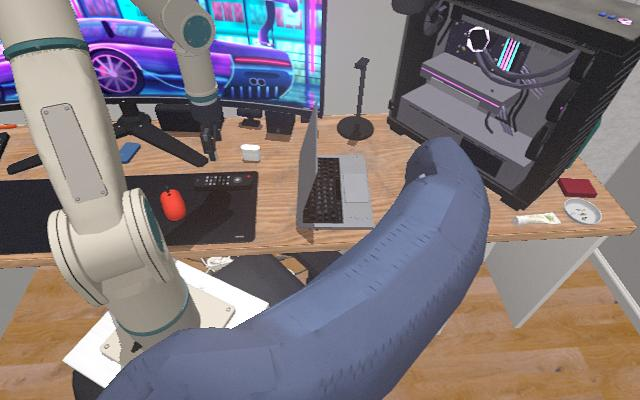

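View pics/top9.png

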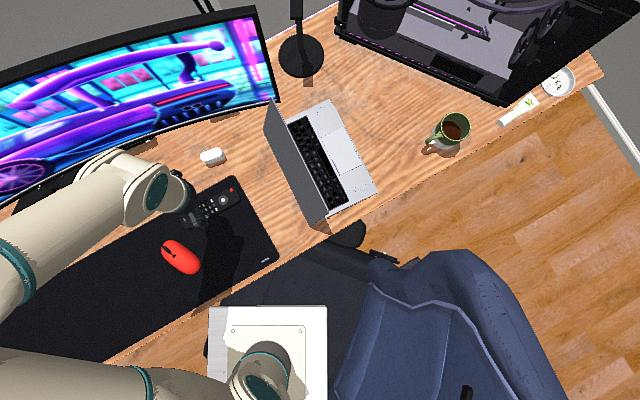

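```bash
python3 - <<'E'
import numpy as np
ex=np.array([-.438,.899]);ey=np.array([-.899,-.438])
p=-262*ex-401*ey; print('start',p)
for t in [1.32,1.2,1.1,1,.9,.8,.7,.6,.5,.4,.3,.2,.1,.05,0,-.02]:
    u=-268-193*np.cos(t)+4*np.sin(t)+11; z=12+193*np.sin(t)+4*np.cos(t); print(t,round(u+262,1),round(-(z-200),1))
E
python3 d.py 421,158,200,2.024 475,-60,200,2.024
```

```text
start [475.255 -59.9  ]
1.32 -39.0 0.0
1.2 -61.2 6.7
1.1 -79.0 14.2
1 -95.9 23.4
0.9 -111.8 34.3
0.8 -126.6 46.8
0.7 -140.0 60.6
0.6 -152.0 75.7
0.5 -162.5 92.0
0.4 -171.2 109.2
0.3 -178.2 127.1
0.2 -183.4 145.7
0.1 -186.6 164.8
0.05 -187.6 174.4
0 -188.0 184.0
-0.02 -188.0 187.9
clk 12.7 pos [418.5 157.3 126.4] rot [-3.14  -0.     2.075] q [-0.88  0.63  0.69  2.18 -0.74  0.59  0.86] F [-0.7 -0.4  0.3] w 80.3
421,158,200,2.024 -> [-0.0006  0.0024 -0.0736] turn 2.9
475,-60,200,2.024 -> [-0.2175 -0.0557 -0.0735] turn 2.9
```

Request:
{"fn": "drive_tool", "kwargs": {"deltas": "0 0 -0.03 0 0.05; 0 0 -0.07 3 0.02; -0.03 -0.008 -0.074 3 0; -0.07 -0.018 -0.074 3 0; -0.11 -0.028 -0.074 3 0; -0.15 -0.038 -0.074 3 0; -0.185 -0.047 -0.074 3 0; -0.205 -0.053 -0.074 3 0; -0.217 -0.056 -0.074 3 0; -0.217 -0.056 -0.074 3 0"}}

```text
clock: 13.95
eef_pos: [474.9, -59.9, 200.9]
tool_rot: [-3.141, -0.0, 2.022]
force: [-0.3, 0.9, 0.1]
width: 0.3
```

```bash
python3 d.py 475,-60,200,2.024; python3 lid.py; python3 - <<'E'
from h import *
shot('wrist','w10.png')
E
```

```text
clk 13.95 pos [474.9 -59.9 200.9] rot [-3.141 -0.     2.022] q [-0.48  0.55  0.81  2.03 -0.56  0.79  1.12] F [-0.3  0.9  0.1] w 0.3
475,-60,200,2.024 -> [-0.0002  0.0001  0.0009] turn -0.1
top 650 c [ 450.7 -114.4  154.1] n [-0.42   0.873  0.247] ex [-0.434  0.901] angle 1.321 std 0.5852705062248112
hinge u (dot ex) -262.3
0.89 [526. -96. 214.] [526. -96. 214.] [574. -85.   0.]
0.87 [ 543. -151.   10.] [ 502. -148.  214.] [ 545. -151.    0.]
zmax [216.58400889 225.4508036 ]
scene 699 c [506.6 -88.5 157.3] n [-0.425  0.871  0.249] ex [-0.438  0.899] angle 1.319 std 0.5003689081589248
hinge u (dot ex) -264.3
0.97 [ 539. -150.   13.] [ 358. -221.  214.] [ 550. -145.   -0.]
zmax [219.01934684 227.80862178]
```

View pics/w10.png

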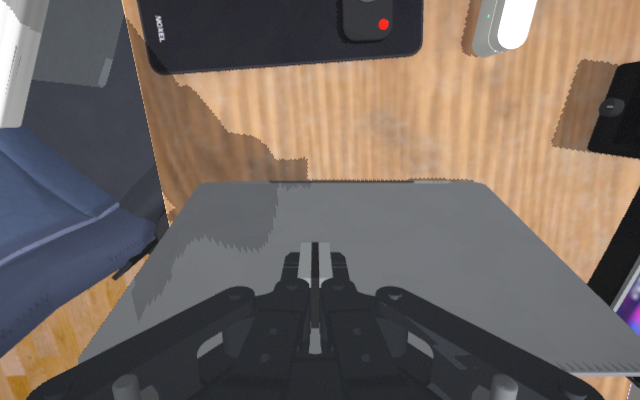

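View pics/scene9.png

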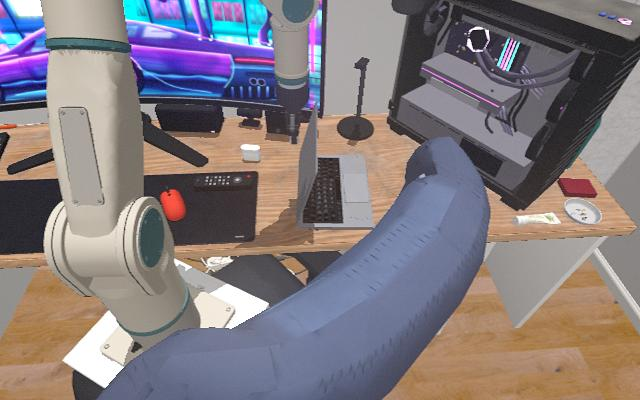

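Request:
{"fn": "drive_tool", "kwargs": {"deltas": "-0.015 0 0 0 0; -0.028 0 0 0 0; -0.036 0 0 0 0; -0.042 0 0.001 0 0; -0.05 0 0.003 0 0; -0.061 0 0.007 0 0"}}

```text
clock: 15.05
eef_pos: [501.7, -114.4, 194.1]
tool_rot: [-3.142, -0.001, 2.024]
force: [-0.6, 1.0, 2.9]
width: 0.2
```

```bash
python3 d.py; python3 lid.py
```

```text
clk 15.05 pos [ 501.7 -114.4  194.1] rot [-3.142e+00 -1.000e-03  2.024e+00] q [-0.33  0.6   0.78  1.95 -0.57  0.83  1.21] F [-0.6  1.   2.9] w 0.2
top 743 c [ 436.2 -132.8  133.6] n [-0.41   0.84   0.356] ex [-0.439  0.899] angle 1.207 std 0.691974992054027
hinge u (dot ex) -264.3
0.82 [ 534. -152.   14.] [ 496. -149.  214.] [ 537. -152.    0.]
zmax [206.96065143 215.59300343]
scene 888 c [ 477.2 -114.6  133.1] n [-0.408  0.837  0.365] ex [-0.439  0.899] angle 1.197 std 0.43523668244919556
hinge u (dot ex) -264.8
0.86 [ 461. -149.  267.] [ 523. -121.  214.] [775.  -9.   0.]
0.85 [ 545. -156.   14.] [ 363. -225.  214.] [ 557. -151.    0.]
zmax [206.91173763 219.3225378 ]
```

Request:
{"fn": "drive_tool", "kwargs": {"deltas": "-0.009 0 0.003 0 0; -0.018 0 0.007 0 0; -0.035 0 0.016 0 0; -0.051 0 0.0275 0 0; -0.0655 0 0.04 0 0; -0.079 0 0.054 0 0; -0.091 0 0.069 0 0; -0.101 0 0.085 0 0; -0.106 0 0.094 0 0; -0.11 0 0.1025 0 0"}}

```text
clock: 16.6
eef_pos: [549.5, -213.8, 91.2]
tool_rot: [-3.141, 0.0, 2.023]
force: [-0.2, -0.3, 1.7]
width: -0.1
```

```bash
python3 d.py; python3 - <<'E'
from h import *
shot('scene','s11.png');p=shot('wrist','w11.png'); 
p=shot('top','t11.png'); print(models.landmark_of(p,'laptop')[:1])
E
```

```text
clk 16.6 pos [ 549.5 -213.8   91.2] rot [-3.141  0.     2.023] q [-0.05  0.82  0.63  1.82 -0.7   0.74  1.41] F [-0.2 -0.3  1.7] w -0.1
[{'point': [321.9, 164.2], 'score': 0.98}]
```

View pics/s11.png

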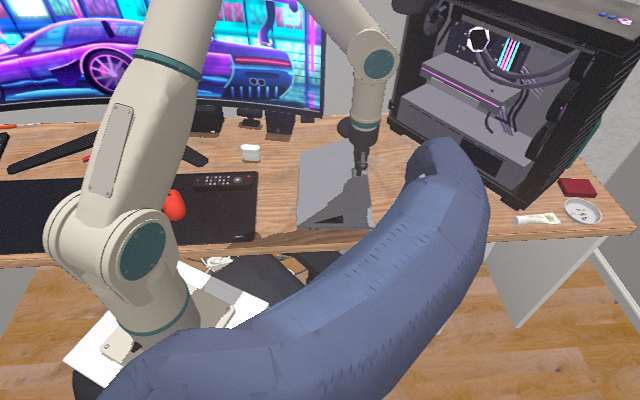

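View pics/w11.png

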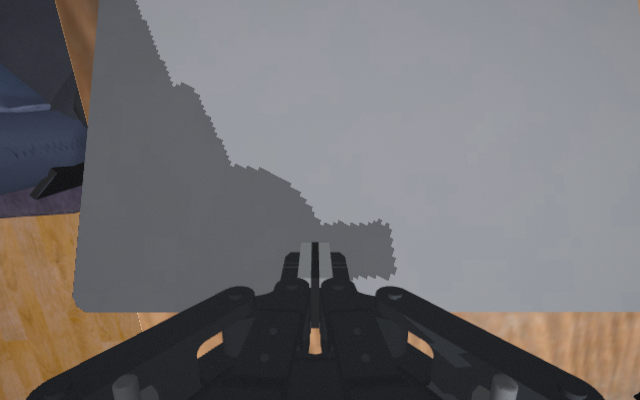

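Request:
{"fn": "drive_tool", "kwargs": {"deltas": "-0.002 0 0.009 0 0; -0.005 0 0.018 0 0; -0.007 0 0.027 0 0; -0.009 0 0.037 0 0; -0.011 0 0.046 0 0; -0.012 0 0.055 0 0; -0.013 0 0.062 0 0; -0.014 0 0.068 0 0; -0.014 0 0.072 0 0; -0.014 0 0.075 0 0; -0.014 0 0.075 0 0"}}

```text
clock: 18.18
eef_pos: [555.6, -225.6, 16.5]
tool_rot: [-3.141, -0.001, 2.023]
force: [-0.4, -0.3, -0.2]
width: -0.3
```

```bash
python3 d.py
```

```text
clk 18.18 pos [ 555.6 -225.6   16.5] rot [-3.141e+00 -1.000e-03  2.023e+00] q [ 0.02  0.93  0.54  1.81 -0.78  0.62  1.49] F [-0.4 -0.3 -0.2] w -0.3
```

Request:
{"fn": "drive_tool", "kwargs": {"deltas": "0 0 0.002 0 0; 0 0 0.003 0 0; 0 0 0.004 0 0; 0 0 0.004 0 0; 0 0 0.004 0 0"}}

```text
clock: 18.8
eef_pos: [555.8, -225.7, 14.9]
tool_rot: [3.14, -0.001, 2.023]
force: [-4.2, 2.2, 17.4]
width: 0.2
```

```bash
python3 d.py; python3 - <<'E'
from h import *
p=shot('wrist','w12.png'); W=cloud(p); z=W[...,2]
m=(z>5)&(z<40); P=W[m]; P=P[(abs(P[:,0]-530)<200)]
A=np.c_[P[:,:2],np.ones(len(P))];s=np.linalg.lstsq(A,P[:,2],rcond=None)[0]; print(s,np.percentile(P[:,2],[5,50,95]))
E
```

```text
clk 18.8 pos [ 555.8 -225.7   14.9] rot [ 3.140e+00 -1.000e-03  2.023e+00] q [ 0.02  0.93  0.53  1.81 -0.78  0.62  1.49] F [-4.2  2.2 17.4] w 0.2
[ 8.14425818e-04 -2.65519808e-03  1.35991064e+01] [13.361263   14.40333794 15.47643928]
```

Request:
{"fn": "drive_tool", "kwargs": {"deltas": "0 0 -0.005 0 0; 0 0 -0.015 0 0; 0 0 -0.04 0 0; 0 0 -0.08 0 0; 0.02 0 -0.12 0 0; 0.05 0 -0.16 0 0; 0.08 0 -0.2 0 0; 0.12 0 -0.22 0 0; 0.16 0 -0.22 0 0; 0.2 0 -0.22 0 0; 0.2 0 -0.22 0 0; 0.2 0 -0.22 0 0"}}

```text
clock: 20.35
eef_pos: [469.0, -46.5, 233.2]
tool_rot: [3.141, 0.001, 2.023]
force: [0.7, -1.1, 0.7]
width: -0.2
```

```bash
python3 d.py; python3 - <<'E'
from h import *
for n in ['wrist','top','scene']:
    p=shot(n,n+'13.png'); W=cloud(p); z=W[...,2]
    m=(z>6)&(z<60)&(abs(W[...,0]-540)<100)&(abs(W[...,1]+150)<80); P=W[m]
    if len(P)>50:
        A=np.c_[P[:,:2],np.ones(len(P))];s=np.linalg.lstsq(A,P[:,2],rcond=None)[0]; print(n,len(P),s[:2],np.percentile(P[:,2],[5,50,95]))
    for t in ['laptop','lid_edge','remote','mug','bud_case','mouse']:
        for r in models.landmark_of(p,t)[:1]: print(t,r['score'],np.round(px2w(p,*r['point'])))
    m=(z>13)&(z<32)&(abs(W[...,0]-419)<90)&(abs(W[...,1]-157)<100)
    if m.sum()>50: print('remote top z',np.median(W[m][:,2]),cv2.minAreaRect(W[m][:,:2].astype(np.float32)))
E
```

```text
clk 20.35 pos [469.  -46.5 233.2] rot [3.141e+00 1.000e-03 2.023e+00] q [-0.55  0.5   0.87  2.01 -0.5   0.86  1.05] F [ 0.7 -1.1  0.7] w -0.2
wrist 10406 [ 0.00014748 -0.0001539 ] [13.3062053  14.50292607 15.66982587]
laptop 0.91 [472. -38. 252.]
bud_case 0.86 [551. 138.  32.]
remote top z 21.154832023188078 ((444.5707092285156, 106.52753448486328), (45.36007308959961, 57.99668884277344), 29.154054641723633)
top 4060 [-0.0014157   0.00028474] [10.90048591 14.2189976  17.52135281]
laptop 0.83 [ 549. -154.   12.]
lid_edge 0.89 [ 599. -251.   -1.]
remote 0.7 [364. -24. 682.]
mug 0.73 [ 599. -464.   68.]
mouse 0.94 [275. 226.  45.]
remote top z 20.461239310924384 ((415.1712646484375, 123.94230651855469), (28.91808319091797, 126.10832214355469), 43.14801788330078)
scene 2609 [-0.001571    0.00019007] [11.0740026  13.57297678 15.94474438]
laptop 0.69 [ 526. -156.   16.]
lid_edge 0.59 [ 603. -236.   14.]
bud_case 0.56 [549. 153.   2.]
mouse 0.74 [253. 209.  39.]
remote top z 19.838379835274395 ((416.7464599609375, 156.0708465576172), (50.95489501953125, 170.680908203125), 29.90764617919922)
```

View pics/scene13.png

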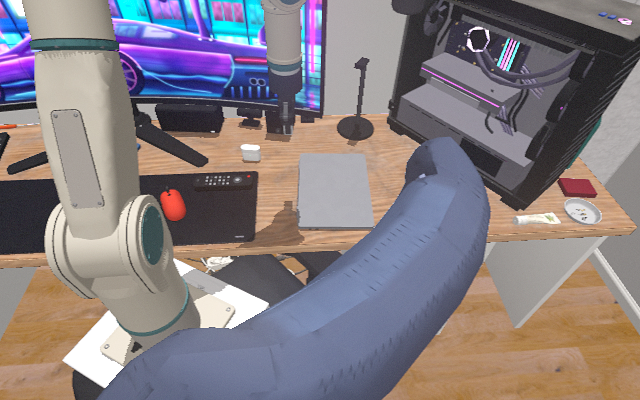

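View pics/top13.png

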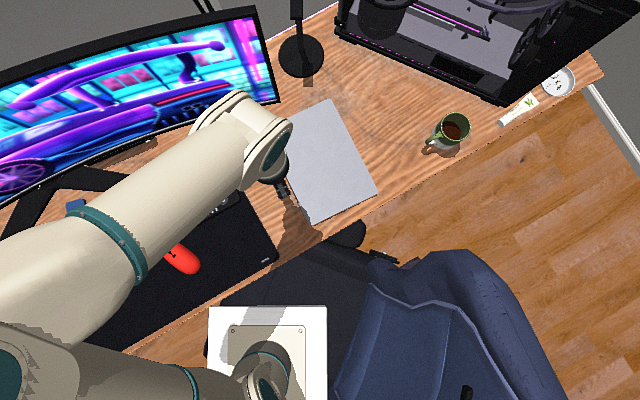

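The lid is flat and shut, the remote lies on the mat and the arm is clear of everything, so I am handing in the job.

```bash
python3 -c "
from cell import ctrl
print(ctrl.finish_job())"
```

```text
the job is handed in; nothing more can be done
None
```

I lifted the remote off the laptop keyboard and laid it flat, buttons up, on the desk mat. I then pushed the lid shut from behind with the closed fingertips and handed the job in at about 20 s. No verdict is reported back.

- **Remote:** released, with its top at about 21 mm, so its underside rests on the 4 mm mat. It was level within about 0.002 rad. I checked this with the lid still open, and its position and height had not changed at the end.
- **Lid:** flat to within about 0.002 rad, with its top surface measured at about 14–14.5 mm against the stated 16 mm. I take that difference to be the camera's 2 mm error. I moved the fingertip at about 0.8 rad/s at most and pressed with about 17 N once it was shut.
- **Laptop:** the position estimates scattered by about 15 mm, the same as before the push. It shows no visible shift in the pictures.
- **Bystanders:** the mug and earbud case show no visible movement. The top camera's mouse estimate differed from the start by about 11 mm, but the arm partly hid the mouse there. In the scene camera it agreed within about 3 mm.
- **Arm:** clear of everything at hand-in, with about 1 N on the force reading, which is noise level.

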